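Crease a cardboard strip along the fence of a creasing jig

TASK

Take the creasing stylus from its wooden block and, leaning it away from yourself so that it reaches under the finger guard, press its round end lightly into the strip at the foot of the fence, close to the end stop; draw it slowly (about 30 mm a second) along the foot of the fence to the strip's other end in one unbroken stroke, so that the sprung bed stays pressed a few millimetres (about 4) and never comes near its stop. Lift it off only at that end, put the stylus back upright and fully down in its block, and leave everything else on the table where it is.

Things in the scene. Friction and masses are not known exactly. Their poses are not given: they have to be found in the camera images.
- jig: creasing jig, fixed to the table: plywood board 150 x 270 x 12 mm (x -63 to +87, y -135 to +135) carrying an aluminium fence, finger guard, end stop and a cardboard strip on a sprung bed. Origin on the table; x points away from the robot, across the fence; y along the fence; z up. Fence: on the robot's side, working face (looks away from the robot) at x = -30 mm, y -118 to +118, up to z = 72 mm
- guard_edge (a point): middle of the lower front edge of the finger guard, a 6 mm thick clear plastic plate on top of the fence (z 72 to 78 mm, y -118 to +118) that overhangs the fence's foot by 20 mm away from the robot: a stylus reaches the foot only when its handle is leaned away from the robot, by some 25 to 50 degrees from vertical (40 suits any bed height)
- strip_mid (a point): fixed jig point 20 mm above the table under the middle of the cardboard strip (jig x -29 to +71, y -98 to +98 mm). The packing under the bed is unmeasured: the free strip's surface here lies anywhere from 0 to 10 mm above this point, and slopes along y by up to 2.9 degrees either way; find it by touch
- end_stop (a point): middle of the top front edge of the end stop, a small dark steel block (jig x -29 to +1, y +98 to +116 mm, top 44 mm above the table) at the +y (robot's left) end of the strip
- crease_start (a point): start of the crease: 8 mm from the end stop and 4 mm in front of the fence's working face (where the centre of the stylus's ball runs when it touches the fence); fixed in the jig at 20 mm above the table, NOT on the strip's surface
- crease_end (a point): end of the crease, 8 mm before the strip's plain end, 180 mm from the start; otherwise like crease_start
- bed (a joint): how far the sprung bed with the strip is pressed down (m): 0 when free, stop at 0.009. It gives way from about 1.5 N and then sinks 0.83 mm per newton (4 mm at about 6.3 N, 7.5 mm at about 10.5 N)
- stylus: creasing stylus standing upright in its block at the start, 60 g, 109 mm long: a steel rod 8 mm across with a round end (47 mm), then a square wooden handle 20 x 20 mm, 62 mm long. Origin at the round end, z along the stylus towards the handle (up while it stands), x and y square to the handle's faces; the handle reaches from z = 47 to 109 mm
- tip (a point): centre of the stylus's round end (a ball of 4 mm radius), 4 mm above the stylus's origin
- block: wooden block 70 x 70 x 52 mm, fixed to the table, on the robot's left or right, with an upright 14 mm hole right through its middle. The stylus's rod hangs in the hole and the shoulder of its handle rests on the block's top (stylus origin then 5 mm above the table). Origin at the centre of its underside
- block_hole0 (a point): centre of the hole's mouth, on the block's top, 52 mm above the table
- tin_a: tin can packed with rolled cardboard, 74 mm across, 70 mm high; to be left alone. Origin at its underside
- tin_b: smaller tin can packed with rolled cardboard, 66 mm across, 55 mm high; to be left alone. Origin at its underside
- tin_empty: empty open tin can, 74 mm across, 70 mm high; to be left alone. Origin at its underside
- tape: roll of paper tape lying flat, 90 mm across, 25 mm high; to be left alone. Origin at its underside
- scissors: scissors lying flat, about 165 mm long, 10 mm high; to be left alone
- screwdriver: screwdriver lying on its side; to be left alone
Mind the look-alikes: they are no part of the job. Leave any yellow look-alike of the block alone. Several things look just like the stylus: the one meant starts farthest from the robot's base.

How it is judged:
By the outcome, as a careful person would: the job done as asked, in the order asked, and still so for the second after the job is handed in, with the robot touching nothing.
It also fails if it takes over 72 s, if anything falls off the work surface, if the arm or the gripper's body presses on something with over 40 N, if the wrist force passes 120 N, or if a joint passes its speed limit or range.

ROBOT

A 6-joint arm with a two-finger parallel gripper is mounted at the origin on the work surface. World frame = base frame: x ahead of the robot, y to its left, z up, the work surface at z = 0. Lengths are in m, angles in rad, forces in N, time in s.
With the tool pointing down it reaches from about 0.4 to 0.825 m from the base axis. Payload 7 kg.
Tool frame: the origin (TCP) lies midway between the tips of the shut fingers; the grasp point (between the pads) lies behind it (grip_point_offset is the z of the grasp point in the tool frame, in m); z points along the fingers, y is the line along which they close (so a half turn about z gives the same grasp; the last joint's range is limited). The gripper opens to 85 mm and grips with 20 to 120 N. Pads are 22 mm wide; open, the fingers measure 114 mm over their backs; the gripper's body (76 mm by 85 mm) begins 54 mm behind the grasp point. The pads swing forward as they close: fully open they stand 13 mm farther back than shut.
Start: joints at [-0.893, 0.359, 0.012, 0, -1.224, -0.288], TCP at [0.256, -0.624, 0.231] pointing down, gripper open.
Joint ranges: [-3.07, 3.07], [-1.43, 2.12], [-1.02, 1.25], [-3.03, 1.67], [-3.05, -0], [-3.03, 3.03]. Speed limits (rad/s): [2.39, 2.39, 3.01, 3.14, 3.14, 3.14].

INTERFACE

Orientations are given as a rotation vector (axis times angle).
In Python, from bench import state, snapshot, close_job, grip_point_offset gives the robot as it stands. The module is installed in compiled form; this text tells all that it offers.
- The arm moves only by the tool arm_command, never from a script. Its argument "deltas" is a list that holds one entry, the list of rows, each a list of 5 numbers: the opening, from 0 (shut) to 1 (fully open), then the shift along the world's x, y, z in m, then the turn about the world's z in rad. In form: [[[fingers, tx, ty, tz, twist], ...]]. A call has 1 to 10 rows; each row is the pose to reach, as a shift and turn from the pose commanded when the call began; what a row does not reach only later rows make up. A row lasts 1/8 s, in which the tool goes at most 62.5 mm and 10.7 degrees, less where a joint would pass 70% of its speed; a pose out of reach is approached as far as the arm can. A call with a gripper value outside its range is refused whole. The fingers move at their own pace and stop on an object; "force" is the grip in N (left out, the last holds). Time passes only in rows, so rows that repeat a pose let the fingers close. It gives the time, the measured TCP pose, the force, the opening and the grip force at its end, in the units of the state.
- state(): the state, without advancing time (a new reading comes with each control period).
- snapshot(name): name is "scene" or "side" or "wrist"; returns a dict with "image" (480x640x3 uint8, blue, green, red), "depth" (480x640 float32, m along the optical axis (not along the pixel's ray), 0 where there is no reading), "intrinsics" (3x3 intrinsics, pixels), "R" (3x3) and "t" (3): a world point X has camera coordinates R X + t; the wrist camera has in their place "hand_eye" (4x4, takes a point from camera to tool coordinates, whose origin is the TCP and whose axes are the flange's). Camera axes: x right, y down, z forward; pixel columns grow to the right and rows downward; lengths in m; the calibration is good to about 2 mm. A picture is of the moment at which its call begins: read the wrist's pose just before it.
- close_job(): hands the job in; it is judged then, once.
The state is a dict: "clock": time; "qpos": joint angles; "qvel": joint speeds; "joint_efforts": joint torques, N m; "position": TCP position; "tool_rot": TCP orientation; "wrist_force": force on the tool from outside, world axes, zero at the start; "wrist_torque": the same for the moment, N m; "width": finger opening in m; "gripper_force": force on a finger pad.
Only numpy, scipy, OpenCV 4.12 (cv2) and the standard library are available. Lean on these libraries where they do the work, as an engineer would, in place of code of your own. Each camera call takes 0.05 s, during which the arm holds its last target. There are 200 camera calls.

## Working session

There is one attempt and no reset: what is moved stays moved. The work goes in short steps, Python scripts to look and compute and a tool call to move; the robot and the scene stay as the last step left them, time stands still between calls to the robot, and variables do not carry over. Pictures are saved under pics/ and viewed, at most 10 in all, crops included, and the job is handed in when it is done.

Besides the shell and the picture viewer there is one more tool, called after "Request:" as name(argument=value, ...) on one line, values as JSON. arm_command: Moves the arm, as the interface text tells. Its arguments: {"type":"object","properties":{"deltas":{"type":"array","items":{"type":"array","items":{"type":"array","items":{"type":"number"}}}},"force":{"type":"number"}},"required":["deltas"]}

```bash
mkdir -p pics; cat > h.py <<'E'
import numpy as np, cv2
from scipy.spatial.transform import Rotation as Ro
from bench import state, snapshot, grip_point_offset
def cloud(s, st=None):
    K=s["intrinsics"]; d=s["depth"]; v,u=np.mgrid[:480,:640]
    P=np.stack([(u-K[0,2])/K[0,0]*d,(v-K[1,2])/K[1,1]*d,d],-1)
    if "R" in s: return (P-s["t"])@s["R"]
    H=s["hand_eye"]; P=P@H[:3,:3].T+H[:3,3]
    return P@Ro.from_rotvec(st["tool_rot"]).as_matrix().T+st["position"]
E
python3 - <<'E'
from h import *
print(grip_point_offset, state())
for n in ["scene","side","wrist"]:
    st=state(); s=snapshot(n); cv2.imwrite(f"pics/{n}0.png",s["image"]); np.savez(f"{n}0.npz",**s)
    np.save(f"{n}0_cloud.npy",cloud(s,st))
    print(n,s["intrinsics"][0,0], s.get("R"),s.get("t"),s.get("hand_eye"))
E
```

```text
-0.0187 {'clock': 0.0, 'qpos': array([-8.92857515e-01,  3.59370456e-01,  1.10916562e-02, -3.50859944e-04,
       -1.22407896e+00, -2.88124244e-01]), 'qvel': array([ 0.0006367 ,  0.00163395, -0.00119601, -0.00063168,  0.00030356,
       -0.00202115]), 'joint_efforts': array([ 1.59899319e-03, -5.83329642e+01,  2.93410474e+01,  6.93660557e+00,
       -6.16700403e-03,  1.07941577e-05]), 'position': array([ 0.25633366, -0.62393743,  0.23038844]), 'tool_rot': array([ 6.08181599e-01, -3.08171912e+00, -2.41242645e-03]), 'wrist_force': array([-1.18871272, -0.06388719, -0.04659675]), 'wrist_torque': array([-0.00514581,  0.02744164, -0.03625989]), 'gripper_force': 0.0, 'width': 0.08528587948251551}
scene 489.86686551418325 [[ 0.06931197  0.99759224 -0.0023629 ]
 [ 0.70801186 -0.0508605  -0.70436667]
 [-0.7027909   0.04714808 -0.70983238]] [ 0.01209364 -0.3745156   1.42356742] None
side 565.0046149464641 [[-0.81523876 -0.57910437  0.0048878 ]
 [-0.42867249  0.59774925 -0.67744795]
 [ 0.38939139 -0.5543771  -0.73555447]] [0.42676542 0.36144688 1.06166719] None
wrist 390.4867394948268 None None [[ 9.67521921e-05 -9.48836099e-01 -3.15768978e-01  8.20232578e-02]
 [ 9.99999907e-01  2.24775268e-04 -3.69012517e-04  1.54356455e-04]
 [ 4.21109453e-04 -3.15768913e-01  9.48836032e-01 -1.43451274e-01]
 [ 0.00000000e+00  0.00000000e+00  0.00000000e+00  1.00000000e+00]]
```

View pics/scene0.png

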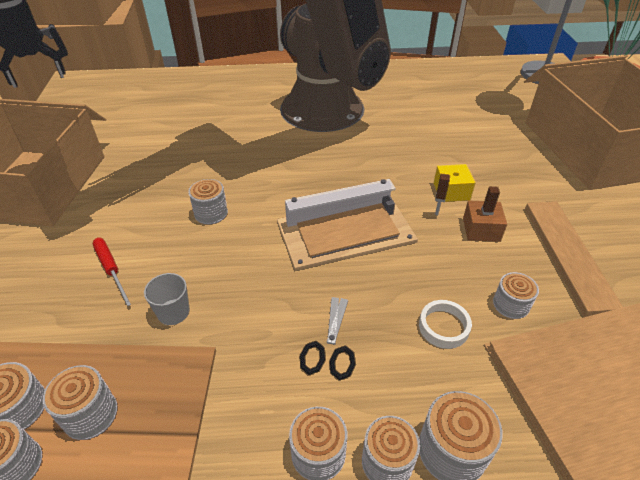

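View pics/side0.png

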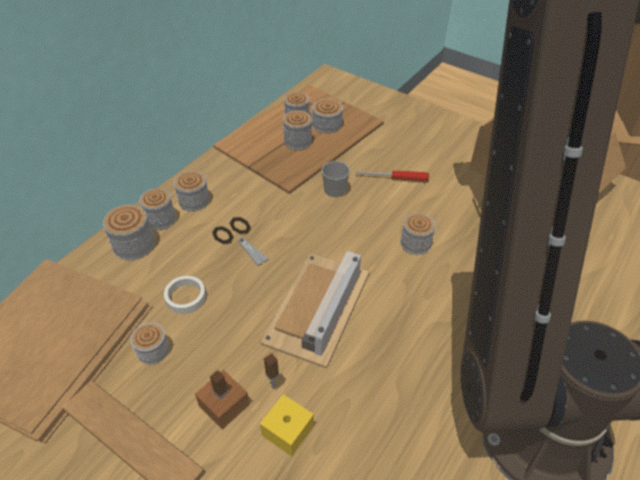

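```bash
python3 - <<'E'
from h import *
for n,(c,r) in {"scene":((400,160),(130,100)),"side":((180,340),(150,130))}.items():
    s=np.load(n+"0.npz"); C=np.load(n+"0_cloud.npy"); im=s["image"]
    k=im[r and c[1]:c[1]+r[1],c[0]:c[0]+r[0]]
    cv2.imwrite(f"pics/crop_{n}.png",cv2.resize(k,None,fx=3,fy=3,interpolation=cv2.INTER_CUBIC))
    m=s["depth"]>0
    # block area: report points by height
    def rect(lo,hi,box,tag):
        q=m&(C[...,2]>lo)&(C[...,2]<hi)&(C[...,0]>box[0])&(C[...,0]<box[1])&(C[...,1]>box[2])&(C[...,1]<box[3])
        p=C[q]; 
        if len(p)<5: print(n,tag,len(p)); return
        (cx,cy),wh,a=cv2.minAreaRect(p[:,:2].astype(np.float32)); print(n,tag,len(p),"rect",np.round([cx,cy],4),np.round(wh,4),round(a,1),"medz",np.round(np.median(p[:,2]),4))
    pts={"scene":dict(block=(478,228),blocktop=(472,212),stytop=(492,190),decoy=(444,180),strip=(350,232),fence=(340,197),stop=(388,200),board=(300,255)),
         "side":dict(blocktop=(205,395),stytop=(217,377),decoy=(271,360),strip=(310,290),fence=(345,280),stop=(307,340),board=(330,350))}[n]
    for kx,(u,v) in pts.items(): print(n,kx,np.round(C[v,u],4))
    c0=C[pts["blocktop"][1],pts["blocktop"][0]]
    b=(c0[0]-.08,c0[0]+.08,c0[1]-.07,c0[1]+.07)
    rect(.046,.058,b,"blocktop"); rect(.106,.122,b,"stytop"); rect(.075,.122,b,"handle")
    f=C[pts["fence"][1],pts["fence"][0]]; b=(f[0]-.1,f[0]+.2,f[1]-.2,f[1]+.2)
    rect(.066,.084,b,"fencetop"); rect(.006,.035,b,"board+strip"); rect(.018,.035,b,"strip")
E
```

```text
scene block [0.5582 0.2847 0.0342]
scene blocktop [0.5268 0.2774 0.0512]
scene stytop [0.5306 0.3033 0.1128]
scene decoy [0.4832 0.2188 0.1054]
scene strip [0.54   0.0192 0.0234]
scene fence [0.489  0.0016 0.0774]
scene stop [0.4685 0.1098 0.0445]
scene board [ 0.5896 -0.0883  0.0142]
scene blocktop 725 rect [0.5214 0.2745] [0.1457 0.0789] 75.3 medz 0.0515
scene stytop 155 rect [0.5052 0.2641] [0.1235 0.0296] 60.6 medz 0.1099
scene handle 430 rect [0.5051 0.2638] [0.1245 0.0296] 60.6 medz 0.099
scene fencetop 1360 rect [0.4787 0.0045] [0.0385 0.2363] 13.4 medz 0.077
scene board+strip 5982 rect [0.517  0.0136] [0.1532 0.2707] 12.8 medz 0.02
scene strip 3619 rect [0.5236 0.0121] [0.1139 0.2352] 10.7 medz 0.0222
side blocktop [0.5477 0.3287 0.0537]
side stytop [0.5258 0.3085 0.1141]
side decoy [0.4703 0.2237 0.1107]
side strip [ 0.5487 -0.0062  0.0196]
side fence [ 0.4766 -0.0346  0.0789]
side stop [0.4689 0.1143 0.0405]
side board [0.4269 0.0916 0.0121]
side blocktop 1058 rect [0.5283 0.3074] [0.0712 0.0723] 82.0 medz 0.0509
side stytop 132 rect [0.5277 0.3083] [0.0196 0.0214] 83.7 medz 0.1124
side handle 253 rect [0.5275 0.3085] [0.0203 0.0218] 85.1 medz 0.1067
side fencetop 1568 rect [0.4777 0.0028] [0.0354 0.2423] 13.1 medz 0.0772
side board+strip 5042 rect [ 0.5023 -0.0198] [0.2602 0.3342] 16.7 medz 0.0152
side strip 2297 rect [0.5197 0.0131] [0.1218 0.2402] 13.2 medz 0.0225
```

View pics/crop_scene.png

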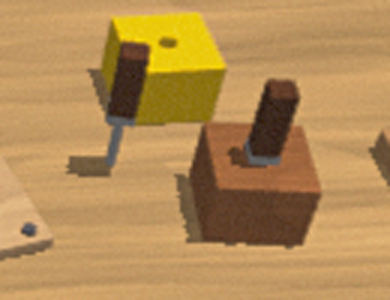

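The crop shows the stylus hanging in the brown block (scene pixel 490,200). Candidates for the stylus:
- (490,200), in the brown block, 0.61 m from the base.
- (443,190), the free-standing look-alike, 0.53 m from the base.

There is also a yellow look-alike block at (455,180). I choose the stylus in the brown block because it is the farthest.

Request:
arm_command(deltas=[[[1,0.244,0.374,0,-0.494],[1,0.244,0.374,0,-0.494],[1,0.244,0.374,0,-0.494],[1,0.244,0.374,0,-0.494],[1,0.244,0.374,0,-0.494],[1,0.244,0.374,0,-0.494],[1,0.272,0.932,-0.03,-0.494],[1,0.272,0.932,-0.03,-0.494],[1,0.272,0.932,-0.03,-0.494],[1,0.272,0.932,-0.03,-0.494]]], force=20)

```text
clock: 1.4
position: [0.4863, -0.0644, 0.2194]
tool_rot: [0.163, 3.137, 0.0]
wrist_force: [1.5, 0.3, 0.6]
width: 0.0857
gripper_force: 0.0
```

```bash
python3 - <<'E'
from h import *
print(state()["position"])
a=np.radians(13.0); o=np.array([.5056,.0105])
R=np.array([[np.cos(a),np.sin(a)],[-np.sin(a),np.cos(a)]])
for n in ["scene","side"]:
    C=np.load(n+"0_cloud.npy"); d=np.load(n+"0.npz")["depth"]
    J=(C[...,:2]-o)@R.T; z=C[...,2]
    def fit(q,t):
        p=np.c_[J[q],z[q]]; A=np.c_[p[:,:2],np.ones(len(p))]; c=np.linalg.lstsq(A,p[:,2],rcond=None)[0]
        print(n,t,len(p),np.round(c,4),"res",np.std(p[:,2]-A@c).round(4))
    B=lambda x0,x1,y0,y1:(d>0)&(J[...,0]>x0)&(J[...,0]<x1)&(J[...,1]>y0)&(J[...,1]<y1)
    fit(B(10,66,0,0)|(B(.0,.066,-.092,.092)&(z>.015)&(z<.04)),"strip")
    fit(B(.076,.084,-.12,.12)&(z<.03),"board")
    fit(B(-.042,-.014,-.11,.11)&(z>.06),"guard")
    q=B(-.055,-.002,-.125,.125)&(z>.066)&(z<.085); print("fence rect",cv2.minAreaRect(J[q].astype(np.float32)))
    q=B(-.1,.12,-.17,.17)&(z>.007)&(z<.016); print("board rect",cv2.minAreaRect(J[q].astype(np.float32)), np.percentile(J[q],[.5,99.5],axis=0))
    im=cv2.cvtColor(np.load(n+"0.npz")["image"],cv2.COLOR_BGR2HSV)
    q=(im[...,0]>22)&(im[...,0]<33)&(im[...,1]>200)&(z>.04)&(z<.06)&(C[...,0]>.3)
    if q.any(): print("yellow",np.round(C[q].mean(0),3))
E
```

```text
[ 0.48630194 -0.06442211  0.21937397]
scene strip 1947 [0.004  0.031  0.0218] res 0.0014
scene board 452 [-0.7137 -0.0037  0.0669] res 0.0036
scene guard 917 [-0.0352  0.001   0.0762] res 0.0016
fence rect ((-0.027504170313477516, 0.00023145228624343872), (0.03848385438323021, 0.2363465130329132), 0.4031323790550232)
board rect ((0.011819928884506226, 0.0004197806119918823), (0.27067631483078003, 0.1531757414340973), 89.83470916748047) [[-0.06061055 -0.13441313]
 [ 0.08679543  0.13438539]]
yellow [0.401 0.28  0.05 ]
side strip 1877 [-0.0028  0.0285  0.0222] res 0.0019
side board 306 [-0.0049 -0.002   0.0118] res 0.002
side guard 1111 [-0.018   0.0009  0.077 ] res 0.0019
fence rect ((-0.028953414410352707, -0.0012188032269477844), (0.035427507013082504, 0.24225959181785583), 0.08244311809539795)
board rect ((0.02306613326072693, 0.00016754865646362305), (0.1769077181816101, 0.2732900083065033), 0.0501062348484993) [[-0.065067   -0.13437199]
 [ 0.08452231  0.13560364]]
```

Request:
arm_command(deltas=[[[1,0.042,0.372,-0.019,0],[1,0.042,0.372,-0.019,0],[1,0.042,0.372,-0.019,0],[1,0.042,0.372,-0.019,0],[1,0.042,0.372,-0.019,0],[1,0.042,0.372,-0.019,0],[1,0.042,0.372,-0.019,0],[1,0.042,0.372,-0.019,0]]])

```text
clock: 2.4
position: [0.528, 0.3056, 0.1996]
tool_rot: [-0.162, -3.136, 0.002]
wrist_force: [-0.1, -0.4, -0.2]
width: 0.0851
gripper_force: 0.0
```

```bash
python3 - <<'E'
from h import *
st=state(); s=snapshot("wrist"); print(st["position"],st["tool_rot"],st["wrist_force"])
Rt=Ro.from_rotvec(st["tool_rot"]).as_matrix(); print("tool y ang",np.degrees(np.arctan2(Rt[1,1],Rt[0,1])))
C=cloud(s,st); z=C[...,2]; cv2.imwrite("pics/w1.png",s["image"])
near=(np.hypot(C[...,0]-.528,C[...,1]-.308)<.06)&(s["depth"]>0)
for lo,hi,t in [(.047,.057,"block"),(.108,.12,"top"),(.07,.12,"handle")]:
    q=near&(z>lo)&(z<hi); print(t,q.sum(),cv2.minAreaRect(C[q][:,:2].astype(np.float32)),np.median(z[q]))
E
```

```text
[0.52798814 0.3055515  0.19961235] [-1.62385537e-01 -3.13629276e+00  1.72837843e-03] [-0.07934905 -0.35434173 -0.17905083]
tool y ang 84.07220436912075
block 6412 ((0.5273241400718689, 0.3076718747615814), (0.06996893882751465, 0.07059741765260696), 82.24777221679688) 0.05273084186768626
top 1016 ((0.5268956422805786, 0.3075808882713318), (0.01994325779378414, 0.020009484142065048), 80.58323669433594) 0.11451730633874592
handle 1457 ((0.5268779397010803, 0.30749577283859253), (0.020109815523028374, 0.02007666788995266), 80.926513671875) 0.11403187789947711
```

View pics/w1.png

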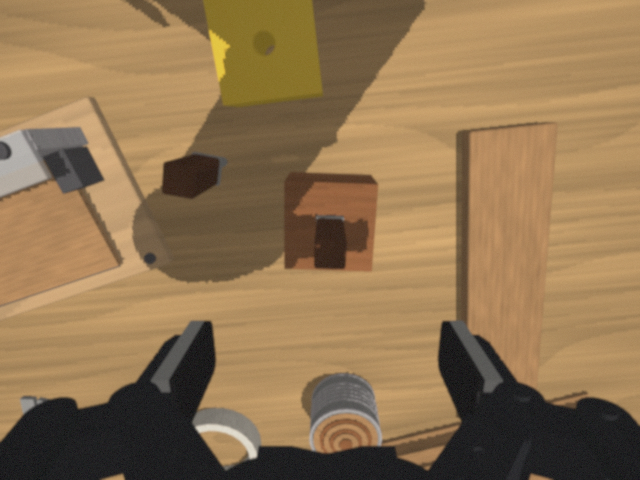

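The picture shows the stylus in the brown block, straight under the tool at (330,222). The look-alike at (190,175) is well clear.

Request:
arm_command(deltas=[[[1,-0.001,0.001,-0.08,-0.05],[1,-0.001,0.001,-0.1,-0.05],[1,-0.001,0.001,-0.133,-0.05],[1,-0.001,0.001,-0.133,-0.05],[1,-0.001,0.001,-0.133,-0.05]]])

```text
clock: 3.08
position: [0.5284, 0.3064, 0.069]
tool_rot: [0.243, 3.131, 0.002]
wrist_force: [0.5, 0.3, -0.3]
width: 0.0853
gripper_force: 0.0
```

Request:
arm_command(deltas=[[[0,0,0,0,0],[0,0,0,0,0],[0,0,0,0,0],[0,0,0,0,0],[0,0,0,0,0],[0,0,0,0,0]]], force=40)

```text
clock: 3.82
position: [0.5276, 0.3067, 0.0678]
tool_rot: [0.242, 3.132, 0.0]
wrist_force: [-1.0, -0.6, 5.1]
width: 0.0196
gripper_force: 41.6
```

Request:
arm_command(deltas=[[[0,0,0,0.04,0],[0,0,0,0.071,0],[0,0,0,0.071,0],[0,-0.0524,0.008,0.071,0],[0,-0.0524,0.008,0.071,0],[0,-0.0524,0.008,0.021,0],[0,-0.0524,0.008,0.021,0],[0,-0.0524,0.008,0.021,0]]])

```text
clock: 4.82
position: [0.4757, 0.3147, 0.0889]
tool_rot: [0.242, 3.132, -0.001]
wrist_force: [0.4, -0.1, -0.4]
width: 0.0194
gripper_force: 41.1
```

Request:
arm_command(deltas=[[[0,0.01,-0.0016,0,0],[0,0.016,-0.0025,0,0],[0,0.02,-0.0031,0,0]]], force=20)

```text
clock: 5.2
position: [0.495, 0.3116, 0.089]
tool_rot: [-0.243, -3.131, -0.001]
wrist_force: [-6.7, 2.6, 2.0]
width: 0.0192
gripper_force: 41.7
```

Request:
arm_command(deltas=[[[0,0.003,-0.0005,0,0],[0,0.006,-0.001,0,0],[0,0.009,-0.0014,0,0],[0,0.012,-0.0018,0,0]]], force=20)

```text
clock: 5.7
position: [0.5062, 0.3098, 0.0883]
tool_rot: [-0.244, -3.13, -0.001]
wrist_force: [-6.2, 3.1, -1.7]
width: 0.0196
gripper_force: 41.0
```

```bash
cat > ang.py <<'E'
from h import *
# stylus lean from side camera: fit handle points near the grasp
def lean(n="side"):
    st=state(); s=snapshot(n); C=cloud(s); 
    Rt=Ro.from_rotvec(st["tool_rot"]).as_matrix(); P=st["position"]+Rt[:,2]*grip_point_offset
    L=(C-P)@np.c_[Rt[:,0]*0+[-Rt[1,1]*-1,-Rt[0,1],0],Rt[:,1],[0,0,1]]  # x'= lean dir, y'=tool y, z up
    return st,s,L
if __name__=="__main__":
    import sys
    st,s,L=lean(); print(st["position"],st["wrist_force"],st["gripper_force"])
    im=s["image"]; v,u=np.nonzero((np.linalg.norm(L,axis=-1)<.05)&(s["depth"]>0)); c=[int(u.mean()),int(v.mean())]
    k=im[c[1]-70:c[1]+70,c[0]-90:c[0]+90]; cv2.imwrite(f"pics/{sys.argv[1]}.png",cv2.resize(k,None,fx=4,fy=4,interpolation=cv2.INTER_CUBIC)); print(c)
E
python3 ang.py lean1
```

```text
[0.50623378 0.3097511  0.08832089] [-6.19164034  3.12990916 -1.6672702 ] 40.95181882381439ang.py:11: RuntimeWarning: Mean of empty slice.
  im=s["image"]; v,u=np.nonzero((np.linalg.norm(L,axis=-1)<.05)&(s["depth"]>0)); c=[int(u.mean()),int(v.mean())]
  ret = ret.dtype.type(ret / rcount)
Traceback (most recent call last):
  File "ang.py", line 11, in <module>
    im=s["image"]; v,u=np.nonzero((np.linalg.norm(L,axis=-1)<.05)&(s["depth"]>0)); c=[int(u.mean()),int(v.mean())]
                                                                                      ~~~^^^^^^^^^^
ValueError: cannot convert float NaN to integer
```

```bash
cat > ang.py <<'E'
from h import *
import sys
st=state(); print(st["position"],st["wrist_force"])
P=st["position"]+[0,0,-.02]; ks=[]
for n in ["scene","side"]:
    s=snapshot(n); p=s["intrinsics"]@(s["R"]@P+s["t"]); c=(p[:2]/p[2]).astype(int); x0=min(max(c[0]-50,0),540); y0=min(max(c[1]-60,0),360)
    print(n,"crop origin",x0,y0); ks.append(cv2.resize(s["image"][y0:y0+120,x0:x0+100],None,fx=4,fy=4,interpolation=cv2.INTER_CUBIC)); np.savez(n+"_l.npz",**s)
cv2.imwrite(f"pics/{sys.argv[1]}.png",np.hstack(ks))
E
python3 ang.py lean1
```

```text
[0.50643053 0.30967412 0.08823065] [-5.69405443  4.0451359  -0.50950091]
scene crop origin 436 138
side crop origin 177 335
```

View pics/lean1.png

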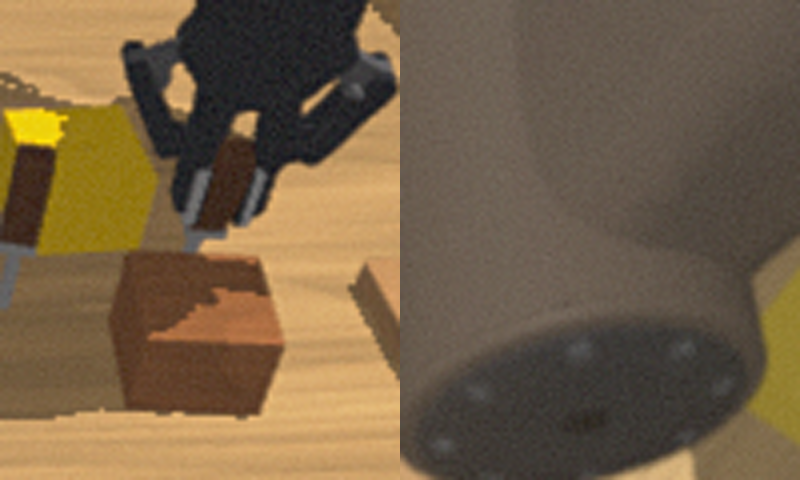

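The stylus (crop 225,185) is pivoting in the pads against the block's near edge, as planned. The side view is blocked by the arm.

Request:
arm_command(deltas=[[[0,0.004,-0.0006,0,0],[0,0.008,-0.0012,0,0],[0,0.012,-0.0018,0,0],[0,0.016,-0.0024,0,0],[0,0.02,-0.003,0,0],[0,0.024,-0.0036,0,0],[0,0.027,-0.004,0,0],[0,0.027,-0.004,0,0]]])

```text
clock: 6.85
position: [0.5334, 0.3049, 0.0884]
tool_rot: [-0.243, -3.13, 0.002]
wrist_force: [-4.8, -1.0, 1.1]
width: 0.0194
gripper_force: 41.3
```

Request:
arm_command(deltas=[[[0,-0.003,0.0005,0,0],[0,-0.003,0.0005,0.05,0],[0,-0.003,0.0005,0.12,0],[0,-0.003,0.0005,0.12,0]]], force=100)

```text
clock: 7.35
position: [0.5338, 0.3079, 0.2145]
tool_rot: [0.241, 3.125, 0.011]
wrist_force: [-0.2, -0.4, -2.1]
width: 0.019
gripper_force: 97.6
```

```bash
cat > tip.py <<'E'
from h import *
# stylus pose in hand: line fit through scene+wrist cloud points of the brown handle / steel rod near the grasp
st=state(); Rt=Ro.from_rotvec(st["tool_rot"]).as_matrix(); P=st["position"]+Rt[:,2]*grip_point_offset
ty=Rt[:,1]*np.sign(Rt[1,1]); tx=np.array([ty[1],-ty[0],0])   # tx = lean direction
print("pos",st["position"],"F",st["wrist_force"],"grip",st["gripper_force"],"tool y",np.degrees(np.arctan2(ty[1],ty[0])))
for n in ["scene","wrist"]:
    s=snapshot(n); C=cloud(s,st); L=(C-P)@np.c_[tx,ty,[0,0,1]]; np.savez(n+"_t.npz",L=L,**s)
    hsv=cv2.cvtColor(s["image"],cv2.COLOR_BGR2HSV)
    q=(s["depth"]>0)&(abs(L[...,1])<.014)&(np.linalg.norm(L,axis=-1)<.1)
    for t,m in [("brown",q&(hsv[...,1]>80)&(hsv[...,2]<140)&(hsv[...,0]<20)),("all",q)]:
        p=L[m]; print(n,t,len(p))
        if len(p)>20:
            o=np.argsort(p[:,2])
            for b in np.array_split(o,6): print("   xyz",np.round(1000*np.median(p[b],0),1), "x range",np.round(1000*np.percentile(p[b,0],[5,95]),1))
E
python3 tip.py
```

```text
pos [0.5338165  0.30789172 0.21452517] F [-0.18979998 -0.4013463  -2.14459777] grip 97.61887192726135 tool y 81.19150615748543
scene brown 222
   xyz [ -5.4   3.8 -17. ] x range [-11.8   0.7]
   xyz [ 4.9  1.8 -0.2] x range [1.1 8.9]
   xyz [14.1 -2.6 14.2] x range [ 9.9 16.3]
   xyz [13.4 -0.7 20.1] x range [ 6.5 16.3]
   xyz [ 8.1  0.4 23.4] x range [ 2.7 14.2]
   xyz [ 5.   0.4 27.2] x range [-5.3 15.6]
scene all 866
   xyz [ -1.6   3.1 -13.2] x range [-41.9  11.8]
   xyz [10.7 -0.8 12. ] x range [ 5.7 15.9]
   xyz [ 7.3  3.8 26.5] x range [-9.3 12.7]
   xyz [11.9  5.2 57.7] x range [ 5.7 17.2]
   xyz [12.   2.5 75.7] x range [ 8.2 19.5]
   xyz [10.   0.1 89. ] x range [ 7.8 19. ]
wrist brown 9671
   xyz [-25.4  -0.5  -8.8] x range [-29. -22.]
   xyz [-18.6  -0.5   1.7] x range [-21.8 -15.6]
   xyz [-12.9  -0.5  10.7] x range [-15.6 -10.1]
   xyz [-7.7 -0.5 18.6] x range [-10.3  13.6]
   xyz [-3.5 -0.2 24.1] x range [-5.8 11.8]
   xyz [-0.6 -0.7 28.4] x range [-4.   5.9]
wrist all 21675
   xyz [-30.3  -0.2 -15.6] x range [-48.1 -12.2]
   xyz [-15.7  -0.2   4.7] x range [-22.1 -11.7]
   xyz [-7.9 -0.2 19.2] x range [-12.2  11.8]
   xyz [-2.   0.1 27.7] x range [-13.4   8. ]
   xyz [-17.5   1.   56.2] x range [-18.9 -10.8]
   xyz [-18.    0.6  63.7] x range [-19.2 -11.9]
```

Request:
arm_command(deltas=[[[0,-0.008,0,0,0],[0,-0.008,0,0,0],[0,-0.008,0,0,0]]], force=30)

```text
clock: 7.82
position: [0.5228, 0.306, 0.2075]
tool_rot: [-0.241, -3.131, 0.002]
wrist_force: [0.2, 0.3, -1.4]
width: 0.0187
gripper_force: 97.6
```

Request:
arm_command(deltas=[[[0.2,0,-0.0005,-0.06,0],[0.2,0,-0.0005,-0.119,0],[0.2,0,-0.0005,-0.119,0],[0.2,0,-0.0005,-0.119,0]]], force=30)

```text
clock: 8.32
position: [0.5243, 0.3065, 0.0911]
tool_rot: [0.241, 3.131, 0.001]
wrist_force: [-0.1, 0.8, -0.1]
width: 0.0189
gripper_force: 97.6
```

Request:
arm_command(deltas=[[[0.2,0.006,-0.001,0,0],[0.2,0.011,-0.0017,0,0],[0.2,0.014,-0.0022,0,0],[0.2,0.017,-0.0026,0,0],[0.2,0.02,-0.003,0,0],[0.2,0.023,-0.0035,0,0],[0.2,0.025,-0.0038,0,0],[0.2,0.025,-0.0038,0,0]]])

```text
clock: 9.32
position: [0.5465, 0.3016, 0.09]
tool_rot: [-0.243, -3.13, 0.001]
wrist_force: [-9.9, 1.6, 5.5]
width: 0.0188
gripper_force: 98.4
```

Request:
arm_command(deltas=[[[0,-0.003,0.0005,0,0],[0,-0.003,0.0005,0.05,0],[0,-0.003,0.0005,0.11,0],[0,-0.003,0.0005,0.11,0],[0,-0.003,0.0005,0.11,0]]], force=110)

```text
clock: 9.95
position: [0.5452, 0.3023, 0.1998]
tool_rot: [0.243, 3.132, 0.002]
wrist_force: [-0.1, 0.3, -1.9]
width: 0.0187
gripper_force: 107.4
```

```bash
python3 tip.py
```

```text
pos [0.54516548 0.302309   0.19984844] F [-0.07473953  0.30643279 -1.8699078 ] grip 107.3672890663147 tool y 81.14083684431232
scene brown 206
   xyz [ -3.7   3.4 -14.6] x range [-14.2   8.3]
   xyz [10.8 -0.5  7.1] x range [ 3.6 16.2]
   xyz [15.3 -1.6 18.1] x range [12.4 18.6]
   xyz [10.8 -1.3 21.5] x range [ 8.2 16. ]
   xyz [ 6.4  1.9 24.7] x range [-5.2 11. ]
   xyz [ 6.2 -3.  31.5] x range [-12.8  16.9]
scene all 792
   xyz [ 6.   3.4 -9.8] x range [-49.1  11.5]
   xyz [12.  -1.  17.7] x range [ 8.  17.8]
   xyz [ 6.7  8.2 28.6] x range [-9.5 14. ]
   xyz [12.6  3.4 59.9] x range [ 8.1 17.4]
   xyz [13.1  2.6 76.6] x range [ 8.5 19.4]
   xyz [11.1 -0.5 89.4] x range [ 8.3 18.8]
wrist brown 9793
   xyz [-27.7  -0.2  -6.2] x range [-31.3 -23.9]
   xyz [-20.4  -0.2   2.8] x range [-23.9 -16.9]
   xyz [-13.8  -0.5  10.7] x range [-17.  -10.7]
   xyz [-7.9 -0.5 17.9] x range [-10.9  14.1]
   xyz [-2.9 -0.2 23.4] x range [-5.6 11.3]
   xyz [ 0.9 -0.5 28.2] x range [-10.4   6.7]
wrist all 22148
   xyz [-34.1  -0.2 -13.6] x range [-55.9 -12.3]
   xyz [-18.   -0.2   4.4] x range [-25.3 -11.9]
   xyz [-8.5 -0.2 18.4] x range [-12.5   6.1]
   xyz [-1.  -0.2 27.1] x range [-13.2   7.7]
   xyz [-16.8   1.3  56. ] x range [-18.5 -10.4]
   xyz [-17.5   0.6  63.8] x range [-18.7 -11.5]
```

```bash
cat > ax.py <<'E'
from h import *
def ax(p0=39.4):
    for n in ["wrist","scene"]:
        z=np.load(n+"_t.npz"); L=z["L"]; im=z["image"]; hsv=cv2.cvtColor(im,cv2.COLOR_BGR2HSV)
        t=np.radians(p0)
        q=(z["depth"]>0)&(abs(L[...,1])<.009)&(abs(L[...,0])<.09)&(abs(L[...,2])<.09)
        br=q&(hsv[...,1]>80)&(hsv[...,2]<140)&(hsv[...,0]<20)
        a=1000*(L[...,0]*np.sin(t)+L[...,2]*np.cos(t)); b=1000*(L[...,0]*np.cos(t)-L[...,2]*np.sin(t))
        if n=="wrist":
            f=br&(b<-12)&(a>-25)&(a<22); c=np.polyfit(a[f],b[f],1); print("face",f.sum(),c,"lean",p0+np.degrees(np.arctan(c[0])))
        for lo in range(-90,60,4):
            k=q&(a>=lo)&(a<lo+4)&(abs(b+7)<14)
            if k.sum()>3: print(n,lo,k.sum(),"b",np.round(np.percentile(b[k],[5,50,95]),1),"y",np.round(np.percentile(1000*L[...,1][k],[5,50,95]),1),"brown",br[k].mean().round(2))
import sys; ax(float(sys.argv[1]))
E
python3 ax.py 39.4
```

```text
face 7394 [ 1.80912991e-03 -1.74698275e+01] lean 39.50365539540442
wrist -86 6 b [-11.1 -10.8  -8.8] y [-3.5 -1.   0.2] brown 0.33
wrist -82 94 b [-12.2 -10.9  -9. ] y [-3.8 -0.6  3.1] brown 0.07
wrist -78 119 b [-12.1 -10.9  -8.8] y [-3.8 -0.1  3.5] brown 0.06
wrist -74 119 b [-12.1 -10.9  -8.9] y [-4.1 -0.6  3.5] brown 0.07
wrist -70 126 b [-12.1 -11.   -9.1] y [-3.7 -0.1  3.3] brown 0.05
wrist -66 131 b [-12.1 -10.8  -9.1] y [-4.  -0.6  3.1] brown 0.0
wrist -62 132 b [-12.2 -10.9  -9.4] y [-3.8 -0.1  2.9] brown 0.0
wrist -58 138 b [-12.  -10.9  -9.3] y [-3.6 -0.6  2.9] brown 0.0
wrist -54 142 b [-12.2 -11.   -8.5] y [-3.9 -0.5  2.8] brown 0.01
wrist -50 151 b [-12.  -11.   -8.9] y [-3.9 -0.5  3.2] brown 0.0
wrist -46 158 b [-12.  -10.9  -8.4] y [-3.9 -0.1  3.2] brown 0.0
wrist -42 56 b [-12.2 -11.3  -9.9] y [-3.5 -0.5  2.4] brown 0.0
wrist -38 214 b [-18.6 -17.8 -17.1] y [-8.1  0.2  8.2] brown 0.01
wrist -34 439 b [-18.7 -17.9 -17. ] y [-8.1 -0.2  8. ] brown 0.0
wrist -30 480 b [-18.5 -17.6 -16.6] y [-7.9 -0.2  8. ] brown 0.58
wrist -26 481 b [-18.4 -17.5 -16.6] y [-8.2 -0.2  8.1]
[... 776 characters left out ...]
.99
scene -74 6 b [-6.3 -3.9 -2.5] y [-4.1 -2.7  0.5] brown 0.0
scene -26 4 b [3.  3.3 3.7] y [2.1 4.5 7.1] brown 1.0
scene -14 4 b [3.  3.2 3.6] y [-2.2  0.2  7.2] brown 1.0
scene -10 4 b [3.1 3.7 4.2] y [-3.2  2.9  5.4] brown 1.0
scene -6 4 b [3.  3.  3.6] y [-2.3  2.4  7.4] brown 1.0
scene -2 5 b [2.5 3.9 3.9] y [-3.7 -0.1  3.1] brown 1.0
scene 2 6 b [3.2 3.7 4.3] y [-3.4  3.6  7.8] brown 1.0
scene 6 8 b [2.9 3.4 5.1] y [-8.3 -0.8  4.2] brown 0.88
scene 14 6 b [2.8 3.3 3.8] y [-6.9 -1.6  7.1] brown 1.0
scene 18 19 b [-13.9  -0.4   3.9] y [-7.6  0.5  7.8] brown 0.95
scene 22 89 b [-14.5  -5.9   2.9] y [-8.3 -0.1  7.8] brown 0.99
scene 26 9 b [-13.9  -0.9   3.6] y [-7.8 -0.8  5.8] brown 1.0
```

Lean is 39.5°, and the ball centre sits 57 mm back and 39 mm below the TCP. Next I move to the jig.

Request:
arm_command(deltas=[[[0,0,-0.06,0,0.13],[0,0,-0.12,0,0.26],[0,0,-0.19,0,0.382],[0,0,-0.19,0,0.382],[0,0,-0.19,-0.04,0.382],[0,0,-0.19,-0.09,0.382],[0,0,-0.19,-0.122,0.382],[0,0,-0.19,-0.122,0.382],[0,0,-0.19,-0.122,0.382]]])

```text
clock: 11.18
position: [0.5458, 0.1129, 0.0781]
tool_rot: [-0.358, 3.121, -0.0]
wrist_force: [-0.1, 0.6, -0.5]
width: 0.0184
gripper_force: 107.6
```

```bash
cat > rd.py <<'E'
from h import *
st=state(); Rt=Ro.from_rotvec(st["tool_rot"]).as_matrix(); ty=Rt[:,1]*np.sign(Rt[1,1])
a=np.radians(13.0); o=np.array([.5056,.0105]); R=np.array([[np.cos(a),np.sin(a)],[-np.sin(a),np.cos(a)]])
ang=np.degrees(np.arctan2(ty[1],ty[0])); tip=st["position"]+[-.0571*ty[1],.0571*ty[0],-.0392]
f=st["wrist_force"]
print("TCP",st["position"].round(4),"toolY",ang.round(2),"tip jig",(1000*R@(tip[:2]-o)).round(1),"z",(1000*tip[2]).round(1),"F jig",(R@f[:2]).round(2),f[2].round(2),"T",st["wrist_torque"].round(2))
E
python3 rd.py; python3 ang.py jig1; python3 tip.py >/dev/null; python3 ax.py 39.5 | head -1
```

```text
TCP [0.5458 0.1129 0.0781] toolY 103.08 tip jig [ 5.1 90.7] z 38.9 F jig [0.04 0.64] -0.54 T [ 0.04 -0.02 -0.04]
[0.54582801 0.11293099 0.07807804] [-0.10471008  0.62937714 -0.54465789]
scene crop origin 346 159
side crop origin 227 256
face 7417 [-1.03748007e-03 -1.75661672e+01] lean 39.44055679207555
```

View pics/jig1.png

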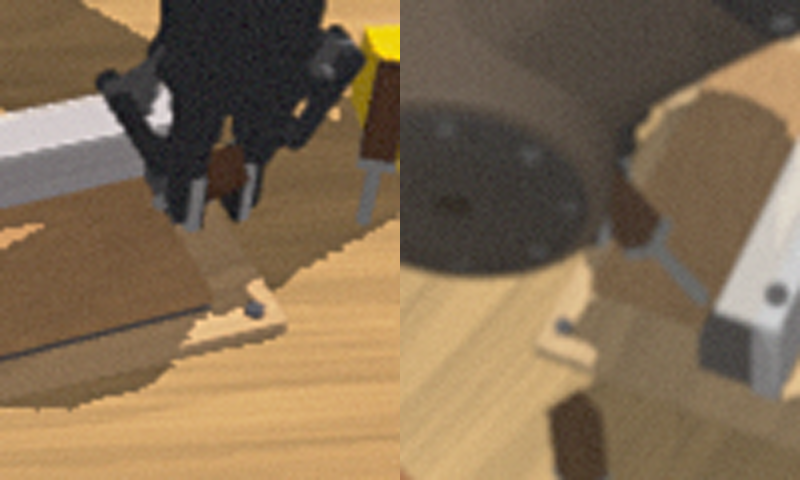

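The stylus (side crop 660,230) leans away from the robot, with its tip in front of the guard at the end-stop end. Next I bring the tip under the guard.

Request:
arm_command(deltas=[[[0,-0.01,-0.003,-0.003,0],[0,-0.02,-0.005,-0.005,0],[0,-0.0267,-0.0069,-0.005,0],[0,-0.0267,-0.0069,-0.005,0],[0,-0.0267,-0.0069,-0.005,0]]])

```text
clock: 12.0
position: [0.5187, 0.1056, 0.0726]
tool_rot: [-0.357, 3.121, 0.0]
wrist_force: [0.1, -0.4, -1.3]
width: 0.0191
gripper_force: 107.6
```

```bash
python3 rd.py
```

```text
TCP [0.5187 0.1056 0.0726] toolY 103.06 tip jig [-22.9  89.7] z 33.4 F jig [-0.03 -0.41] -1.26 T [-0.03  0.    0.06]
```

Request:
arm_command(deltas=[[[0,-0.0019,-0.0005,0,0],[0,-0.0039,-0.0009,0,0],[0,-0.0039,-0.0009,0,0]]])

```text
clock: 12.38
position: [0.5144, 0.1045, 0.0723]
tool_rot: [0.357, -3.121, 0.0]
wrist_force: [0.2, -0.2, -1.3]
width: 0.019
gripper_force: 107.6
```

```bash
python3 rd.py
```

```text
TCP [0.5144 0.1045 0.0723] toolY 103.05 tip jig [-27.4  89.6] z 33.1 F jig [ 0.13 -0.26] -1.27 T [-0.01  0.04 -0.01]
```

Request:
arm_command(deltas=[[[0,-0.001,-0.0002,0,0],[0,-0.001,-0.0002,0,0]]])

```text
clock: 12.62
position: [0.5135, 0.1044, 0.0723]
tool_rot: [-0.357, 3.121, 0.0]
wrist_force: [0.6, -0.4, -0.7]
width: 0.0189
gripper_force: 107.6
```

Request:
arm_command(deltas=[[[0,-0.001,-0.0002,0,0],[0,-0.001,-0.0002,0,0]]])

```text
clock: 12.88
position: [0.5125, 0.1042, 0.0724]
tool_rot: [-0.357, 3.121, 0.0]
wrist_force: [0.6, -0.5, -1.2]
width: 0.0189
gripper_force: 107.6
```

```bash
python3 rd.py
```

```text
TCP [0.5125 0.1042 0.0724] toolY 103.05 tip jig [-29.3  89.7] z 33.2 F jig [ 0.48 -0.62] -1.2 T [ 0.02 -0.04 -0.02]
```

Request:
arm_command(deltas=[[[0,-0.0012,-0.0003,0,0],[0,-0.0012,-0.0003,0,0]]])

```text
clock: 13.12
position: [0.512, 0.1042, 0.0726]
tool_rot: [-0.357, 3.12, 0.001]
wrist_force: [2.7, -0.1, -0.7]
width: 0.0187
gripper_force: 107.6
```

```bash
python3 rd.py; python3 tip.py>/dev/null; python3 ax.py 39.5|head -12; python3 rd.py; python3 rd.py
```

```text
TCP [0.512  0.1042 0.0726] toolY 103.07 tip jig [-29.8  89.8] z 33.4 F jig [ 2.58 -0.72] -0.67 T [-0.03 -1.16  0.04]
face 7382 [-3.79414083e-03 -1.75651048e+01] lean 39.2826127867323
wrist -58 4 b [5.8 6.7 6.9] y [8.1 8.7 8.9] brown 0.0
wrist -46 90 b [-11.7 -10.3  -8.2] y [-3.9 -0.2  3.9] brown 0.0
wrist -42 49 b [-12.  -11.1  -9.7] y [-2.6  0.2  2.6] brown 0.0
wrist -38 232 b [-18.5 -17.7 -16.8] y [-8.1  0.2  8.2] brown 0.0
wrist -34 444 b [-18.6 -17.8 -16.9] y [-8.1 -0.2  8. ] brown 0.0
wrist -30 468 b [-18.5 -17.5 -16.6] y [-7.9  0.2  8. ] brown 0.6
wrist -26 478 b [-18.4 -17.4 -16.5] y [-8.1 -0.2  8.2] brown 1.0
wrist -22 486 b [-18.5 -17.5 -16.7] y [-8.1  0.2  8.1] brown 1.0
wrist -18 522 b [-18.4 -17.5 -16.6] y [-8.   0.2  8.2] brown 1.0
wrist -14 557 b [-18.5 -17.6 -16.6] y [-8.1 -0.2  8.1] brown 1.0
wrist -10 557 b [-18.4 -17.5 -16.6] y [-8.   0.2  8.1] brown 1.0
TCP [0.5119 0.1042 0.0726] toolY 103.07 tip jig [-29.9  89.8] z 33.4 F jig [ 3.1  -0.31] -0.73 T [ 0.08 -1.32  0.04]
TCP [0.5119 0.1042 0.0726] toolY 103.07 tip jig [-29.9  89.8] z 33.4 F jig [ 3.1  -0.31] -0.73 T [ 0.08 -1.32  0.04]
```

Request:
arm_command(deltas=[[[0,0.0004,0.0001,-0.001,0],[0,0.0004,0.0001,-0.002,0],[0,0.0004,0.0001,-0.003,0],[0,0.0004,0.0001,-0.003,0]]])

```text
clock: 13.72
position: [0.5119, 0.1041, 0.0693]
tool_rot: [-0.357, 3.121, 0.0]
wrist_force: [3.5, 0.5, -1.7]
width: 0.019
gripper_force: 107.6
```

```bash
python3 rd.py
```

```text
TCP [0.5119 0.1041 0.0693] toolY 103.06 tip jig [-29.9  89.8] z 30.1 F jig [ 3.54 -0.34] -1.69 T [ 0.35 -1.41 -0.01]
```

Request:
arm_command(deltas=[[[0,0,0,-0.001,0],[0,0,0,-0.0015,0],[0,0,0,-0.0015,0]]])

```text
clock: 14.1
position: [0.512, 0.1041, 0.068]
tool_rot: [-0.357, 3.121, 0.0]
wrist_force: [3.8, 0.9, 2.8]
width: 0.019
gripper_force: 107.8
```

```bash
python3 rd.py
```

```text
TCP [0.512  0.1041 0.068 ] toolY 103.06 tip jig [-29.8  89.7] z 28.8 F jig [3.92 0.05] 2.83 T [ 0.35 -1.49 -0.04]
```

Request:
arm_command(deltas=[[[0,0.0006,0.0001,-0.0012,0],[0,0.0006,0.0001,-0.0022,0],[0,0.0006,0.0001,-0.0024,0]]])

```text
clock: 14.48
position: [0.5123, 0.1041, 0.0654]
tool_rot: [0.357, -3.121, -0.0]
wrist_force: [2.5, 2.1, 4.4]
width: 0.0185
gripper_force: 108.2
```

```bash
python3 rd.py
```

```text
TCP [0.5123 0.1041 0.0654] toolY 103.05 tip jig [-29.5  89.7] z 26.2 F jig [2.93 1.46] 4.44 T [ 0.63 -0.75 -0.09]
```

Request:
arm_command(deltas=[[[0,0.0008,-0.0036,-0.0001,0],[0,0.0017,-0.0073,-0.0002,0],[0,0.0025,-0.011,-0.0003,0],[0,0.0034,-0.0146,-0.0005,0],[0,0.0042,-0.0183,-0.0006,0],[0,0.0051,-0.0219,-0.0007,0],[0,0.0059,-0.0256,-0.0008,0],[0,0.0068,-0.0292,-0.0009,0]]])

```text
clock: 15.48
position: [0.5191, 0.0752, 0.0645]
tool_rot: [-0.356, 3.121, 0.001]
wrist_force: [1.4, 4.8, 3.1]
width: 0.0186
gripper_force: 108.2
```

```bash
python3 rd.py
```

```text
TCP [0.5191 0.0752 0.0645] toolY 103.02 tip jig [-29.4  60. ] z 25.3 F jig [2.46 4.31] 3.12 T [ 2.09 -0.34 -0.25]
```

Request:
arm_command(deltas=[[[0,0.0008,-0.0036,-0.0006,0],[0,0.0017,-0.0073,-0.001,0],[0,0.0025,-0.011,-0.0013,0],[0,0.0034,-0.0146,-0.0015,0],[0,0.0042,-0.0183,-0.0017,0],[0,0.0051,-0.0219,-0.0019,0],[0,0.0059,-0.0256,-0.0021,0],[0,0.0068,-0.0292,-0.0022,0]]])

```text
clock: 16.48
position: [0.5259, 0.0462, 0.0624]
tool_rot: [-0.356, 3.121, 0.002]
wrist_force: [1.5, 5.9, 5.5]
width: 0.0185
gripper_force: 108.4
```

```bash
python3 rd.py
```

```text
TCP [0.5259 0.0462 0.0624] toolY 103.02 tip jig [-29.3  30.2] z 23.2 F jig [2.77 5.42] 5.47 T [ 2.42 -0.17 -0.36]
```

Request:
arm_command(deltas=[[[0,0.0008,-0.0036,-0.0001,0],[0,0.0017,-0.0073,-0.0002,0],[0,0.0025,-0.011,-0.0003,0],[0,0.0034,-0.0146,-0.0004,0],[0,0.0042,-0.0183,-0.0005,0],[0,0.0051,-0.0219,-0.0006,0],[0,0.0059,-0.0256,-0.0007,0],[0,0.0068,-0.0292,-0.0008,0]]])

```text
clock: 17.48
position: [0.5327, 0.017, 0.0616]
tool_rot: [-0.356, 3.121, 0.002]
wrist_force: [1.4, 6.8, 5.5]
width: 0.0191
gripper_force: 108.4
```

```bash
python3 rd.py
```

```text
TCP [0.5327 0.017  0.0616] toolY 103.02 tip jig [-29.2   0.2] z 22.4 F jig [2.84 6.29] 5.48 T [ 2.51 -0.18 -0.33]
```

Request:
arm_command(deltas=[[[0,0.0008,-0.0036,-0.0001,0],[0,0.0017,-0.0073,-0.0002,0],[0,0.0025,-0.011,-0.0003,0],[0,0.0034,-0.0146,-0.0004,0],[0,0.0042,-0.0183,-0.0005,0],[0,0.0051,-0.0219,-0.0006,0],[0,0.0059,-0.0256,-0.0007,0],[0,0.0068,-0.0292,-0.0008,0]]])

```text
clock: 18.48
position: [0.5394, -0.0122, 0.0607]
tool_rot: [-0.356, 3.121, 0.002]
wrist_force: [1.4, 6.4, 5.2]
width: 0.0185
gripper_force: 108.4
```

```bash
python3 rd.py; python3 tip.py >/dev/null; python3 ax.py 39.4 | grep -v scene | sed -n '1p;3,9p'
```

```text
TCP [ 0.5394 -0.0122  0.0607] toolY 103.01 tip jig [-29.2 -29.7] z 21.5 F jig [2.82 5.92] 5.17 T [ 2.53 -0.32 -0.25]
face 7396 [ 2.85316443e-03 -1.75812370e+01] lean 39.563473836224944
wrist -34 438 b [-18.9 -18.1 -17.2] y [-8.1 -0.2  8.1] brown 0.0
wrist -30 471 b [-18.6 -17.7 -16.8] y [-7.9  0.2  7.9] brown 0.58
wrist -26 485 b [-18.6 -17.7 -16.7] y [-8.2 -0.2  8.1] brown 1.0
wrist -22 490 b [-18.6 -17.6 -16.7] y [-8.  -0.2  8.1] brown 1.0
wrist -18 521 b [-18.6 -17.6 -16.7] y [-8.  -0.2  7.9] brown 1.0
wrist -14 559 b [-18.6 -17.6 -16.7] y [-8.2 -0.2  8.1] brown 1.0
wrist -10 563 b [-18.6 -17.6 -16.6] y [-8.   0.2  8.1] brown 1.0
```

Request:
arm_command(deltas=[[[0,0.0008,-0.0036,-0.0001,0],[0,0.0017,-0.0073,-0.0002,0],[0,0.0025,-0.011,-0.0003,0],[0,0.0034,-0.0146,-0.0005,0],[0,0.0042,-0.0183,-0.0006,0],[0,0.0051,-0.0219,-0.0007,0],[0,0.0059,-0.0256,-0.0008,0],[0,0.0068,-0.0292,-0.0009,0]]])

```text
clock: 19.58
position: [0.5462, -0.0414, 0.0598]
tool_rot: [-0.356, 3.121, 0.002]
wrist_force: [1.5, 6.7, 5.8]
width: 0.0187
gripper_force: 108.4
```

```bash
python3 rd.py
```

```text
TCP [ 0.5462 -0.0414  0.0598] toolY 103.02 tip jig [-29.2 -59.7] z 20.6 F jig [2.96 6.22] 5.76 T [ 2.62 -0.38 -0.34]
```

Request:
arm_command(deltas=[[[0,0.0008,-0.0036,-0.0001,0],[0,0.0017,-0.0073,-0.0002,0],[0,0.0025,-0.011,-0.0003,0],[0,0.0034,-0.0146,-0.0005,0],[0,0.0042,-0.0183,-0.0006,0],[0,0.0051,-0.0219,-0.0007,0],[0,0.0059,-0.0256,-0.0008,0],[0,0.0069,-0.0297,-0.0009,0],[0,0.0069,-0.0297,-0.0009,0]]])

```text
clock: 20.7
position: [0.5532, -0.072, 0.0589]
tool_rot: [0.358, -3.121, 0.001]
wrist_force: [2.4, -0.9, 3.5]
width: 0.0185
gripper_force: 108.2
```

```bash
python3 rd.py
```

```text
TCP [ 0.5532 -0.072   0.0589] toolY 103.07 tip jig [-29.3 -91.1] z 19.7 F jig [ 2.14 -1.37] 3.54 T [-0.41 -1.23 -0.01]
```

Request:
arm_command(deltas=[[[0,0.0005,0.0001,0.004,0],[0,0.002,0.0005,0.009,0],[0,0.015,0.0035,0.011,0],[0,0.034,0.008,0.012,0],[0,0.034,0.008,0.03,0],[0,0.034,0.008,0.09,0],[0,0.034,0.008,0.141,0],[0,0.034,0.008,0.141,0],[0,0.034,0.008,0.141,0]]])

```text
clock: 21.82
position: [0.5867, -0.0634, 0.1993]
tool_rot: [0.356, -3.12, -0.001]
wrist_force: [0.3, -0.6, -1.4]
width: 0.0187
gripper_force: 107.7
```

```bash
python3 rd.py; python3 tip.py>/dev/null; python3 ax.py 39.5|grep -v scene
```

```text
TCP [ 0.5867 -0.0634  0.1993] toolY 103.04 tip jig [  5.3 -90.3] z 160.1 F jig [ 0.13 -0.68] -1.35 T [ 0.05 -0.01  0.08]
face 7390 [ 2.41782204e-03 -1.75351727e+01] lean 39.638530728761545
wrist -86 7 b [-11.1 -10.4  -9.3] y [-2.  -0.2  1.8] brown 0.0
wrist -82 99 b [-11.9 -11.   -8.6] y [-3.4 -0.2  3.5] brown 0.0
wrist -78 118 b [-12.1 -10.9  -8.8] y [-3.5 -0.   3.5] brown 0.0
wrist -74 125 b [-12.3 -11.1  -8.9] y [-3.4 -0.2  3.4] brown 0.0
wrist -70 123 b [-12.1 -10.9  -8.9] y [-3.8 -0.2  3.3] brown 0.0
wrist -66 124 b [-12.3 -11.1  -9.1] y [-3.6  0.2  3.7] brown 0.0
wrist -62 135 b [-12.2 -11.   -9.3] y [-3.4  0.2  3.4] brown 0.0
wrist -58 134 b [-12.2 -11.   -9.1] y [-3.6 -0.2  3.3] brown 0.0
wrist -54 142 b [-12.1 -11.2  -8.9] y [-3.2  0.2  3.6] brown 0.0
wrist -50 155 b [-12.2 -11.   -8.5] y [-3.5  0.2  3.9] brown 0.0
wrist -46 161 b [-12.2 -10.9  -8.6] y [-3.5  0.2  3.5] brown 0.0
wrist -42 49 b [-12.2 -11.5  -9.7] y [-2.9 -0.2  2.9] brown 0.0
wrist -38 234 b [-18.7 -17.9 -17.1] y [-8.2 -0.2  8.1] brown 0.0
wrist -34 425 b [-18.8 -17.9 -17. ] y [-8.1  0.2  8.1] brown 0.0
wrist
[... 196 characters left out ...]
 -18 518 b [-18.5 -17.5 -16.6] y [-8.   0.2  8. ] brown 1.0
wrist -14 553 b [-18.5 -17.6 -16.6] y [-8.2 -0.2  8.1] brown 1.0
wrist -10 567 b [-18.4 -17.6 -16.7] y [-8.   0.2  8. ] brown 1.0
wrist -6 603 b [-18.5 -17.5 -16.6] y [-8.1 -0.2  8. ] brown 1.0
wrist -2 619 b [-18.5 -17.5 -16.6] y [-8.1  0.2  8.1] brown 1.0
wrist 2 652 b [-18.5 -17.6 -16.5] y [-8.  -0.2  8. ] brown 1.0
wrist 6 701 b [-18.6 -17.5 -16.5] y [-8.1  0.2  8.1] brown 1.0
wrist 10 734 b [-18.6 -17.5 -16.4] y [-8.1  0.2  8.1] brown 1.0
wrist 14 773 b [-18.5 -17.5 -16.5] y [-7.9 -0.1  8. ] brown 1.0
wrist 18 809 b [-18.5 -17.5 -16.4] y [-8.   0.2  8.1] brown 1.0
wrist 22 1101 b [-18.3 -16.1  -1.3] y [-8.  -0.1  8. ] brown 1.0
```

Request:
arm_command(deltas=[[[0,0.008,0.06,0,-0.08],[0,0.016,0.12,0,-0.16],[0,0.024,0.18,0,-0.25],[0,0.032,0.24,0,-0.32],[0,0.04,0.3,0,-0.382],[0,0.0453,0.3547,0,-0.382],[0,0.0453,0.3547,0,-0.382],[0,0.0453,0.3547,0,-0.382],[0,0.0453,0.3547,0,-0.382]]])

```text
clock: 23.05
position: [0.6323, 0.2899, 0.1993]
tool_rot: [-0.243, -3.131, 0.001]
wrist_force: [0.2, -0.3, -0.9]
width: 0.0189
gripper_force: 107.9
```

```bash
cat > blk.py <<'E'
from h import *
st=state(); Rt=Ro.from_rotvec(st["tool_rot"]).as_matrix(); ty=Rt[:,1]*np.sign(Rt[1,1]); tx=np.array([ty[1],-ty[0],0])
P=st["position"]+Rt[:,2]*grip_point_offset; s=snapshot("wrist"); C=cloud(s,st); z=C[...,2]
q=(s["depth"]>0)&(np.hypot(C[...,0]-.527,C[...,1]-.308)<.055)&(z>.047)&(z<.057)
r=cv2.minAreaRect(C[q][:,:2].astype(np.float32)); print("pos",st["position"].round(4),"block rect",np.round(r[0],4),np.round(r[1],4),r[2],np.median(z[q]).round(4))
d=np.array([*r[0],0])-P; print("block centre rel P along u,y:",(1000*d@tx).round(1),(1000*d@ty).round(1))
E
python3 blk.py; python3 rd.py
```

```text
pos [0.6323 0.2899 0.1993] block rect [0.5274 0.3075] [0.0702 0.0703] 82.22848510742188 0.0527
block centre rel P along u,y: -106.4 1.4
TCP [0.6325 0.2898 0.1997] toolY 81.1 tip jig [133.5 264.9] z 160.5 F jig [ 0.46 -0.06] -2.11 T [-0.01 -0.05 -0.03]
```

Request:
arm_command(deltas=[[[0,0,0.001,-0.06,0],[0,0,0.001,-0.118,0],[0,0,0.001,-0.118,0],[0,-0.0079,0.0022,-0.118,0],[0,-0.0119,0.0029,-0.118,0],[0,-0.0158,0.0035,-0.118,0],[0,-0.0198,0.0041,-0.118,0],[0,-0.0237,0.0047,-0.118,0]]])

```text
clock: 24.1
position: [0.6158, 0.2974, 0.0883]
tool_rot: [0.237, 3.118, 0.01]
wrist_force: [13.1, -2.8, 8.6]
width: 0.0189
gripper_force: 108.9
```

```bash
python3 rd.py; python3 tip.py>/dev/null; python3 ax.py 30|head -1;
```

```text
TCP [0.6158 0.2974 0.0883] toolY 81.31 tip jig [118.8 275.9] z 49.1 F jig [12.09 -5.65] 8.61 T [-1.41 -4.39  0.15]
face 6862 [  0.06934763 -16.5852184 ] lean 33.96697563100869
```

Request:
arm_command(deltas=[[[0,0,0,-0.003,0],[0,0,0,-0.006,0]]])

```text
clock: 24.45
position: [0.6159, 0.2985, 0.083]
tool_rot: [0.237, 3.118, 0.013]
wrist_force: [13.1, -1.5, 10.0]
width: 0.0186
gripper_force: 109.1
```

```bash
python3 rd.py; python3 tip.py>/dev/null; python3 ax.py 34|head -1;
```

```text
TCP [0.6159 0.2985 0.083 ] toolY 81.29 tip jig [119.2 276.9] z 43.8 F jig [12.42 -4.45] 10.02 T [-0.89 -5.   -0.04]
face 6981 [ 3.30263223e-03 -1.65785081e+01] lean 34.1892262000698
```

Request:
arm_command(deltas=[[[0,-0.003,0.0005,0.008,0],[0,-0.0069,0.0011,0.012,0],[0,-0.0109,0.0017,0.016,0],[0,-0.0148,0.0023,0.018,0],[0,-0.0148,0.0023,0.019,0]]])

```text
clock: 25.18
position: [0.597, 0.2996, 0.0983]
tool_rot: [0.24, 3.125, 0.007]
wrist_force: [7.9, -1.1, -6.0]
width: 0.0191
gripper_force: 108.0
```

```bash
cat tip.py > /dev/null; python3 rd.py; python3 tip.py>/dev/null; python3 ax.py 25|head -1;
```

```text
TCP [0.597  0.2996 0.0983] toolY 81.22 tip jig [101.  282.3] z 59.1 F jig [ 7.42 -2.8 ] -6.03 T [-0.25 -3.94 -0.07]
face 5679 [ -0.07701898 -14.36081274] lean 20.595832108842348
```

Request:
arm_command(deltas=[[[0,-0.0059,0.0009,0.004,0],[0,-0.0119,0.0019,0.008,0],[0,-0.0178,0.0028,0.011,0],[0,-0.0217,0.0034,0.012,0],[0,-0.0217,0.0034,0.012,0]]])

```text
clock: 25.9
position: [0.5753, 0.3029, 0.1105]
tool_rot: [0.24, 3.125, 0.007]
wrist_force: [7.4, -1.4, -0.2]
width: 0.0187
gripper_force: 108.9
```

```bash
python3 rd.py; python3 tip.py>/dev/null; python3 ax.py 8|head -1;
```

```text
TCP [0.5753 0.3029 0.1105] toolY 81.24 tip jig [ 80.6 290.4] z 71.3 F jig [ 6.92 -3.03] -0.18 T [-0.61 -3.3  -0.04]
face 1402 [ -0.01876415 -12.16154727] lean 6.925019551268311
```

Request:
arm_command(deltas=[[[0,-0.003,0.0005,-0.003,0],[0,-0.006,0.001,-0.004,0],[0,-0.009,0.0014,-0.004,0],[0,-0.011,0.0017,-0.004,0],[0,-0.011,0.0017,-0.004,0]]])

```text
clock: 26.62
position: [0.5658, 0.3052, 0.1072]
tool_rot: [0.239, 3.123, 0.009]
wrist_force: [11.0, -1.1, -1.4]
width: 0.0186
gripper_force: 109.2
```

Request:
arm_command(deltas=[[[0,0.01,-0.0015,0,0],[0,0.01,-0.0015,0.03,0],[0,0.01,-0.0015,0.07,0],[0,0.01,-0.0015,0.07,0],[0,0.01,-0.0015,0.07,0]]])

```text
clock: 27.25
position: [0.5709, 0.3017, 0.1734]
tool_rot: [-0.242, -3.132, -0.001]
wrist_force: [0.2, -0.7, -0.7]
width: 0.0188
gripper_force: 109.2
```

```bash
python3 rd.py; python3 tip.py>/dev/null; python3 ax.py 0; python3 blk.py; python3 ang.py up1
```

```text
TCP [0.5709 0.3017 0.1734] toolY 81.15 tip jig [ 76.1 290.3] z 134.2 F jig [ 0.04 -0.68] -0.74 T [-0.02  0.05  0.04]
pos [0.5706 0.3013 0.1722] block rect [0.5276 0.3075] [0.0702 0.0703] 82.1611099243164 0.0528
block centre rel P along u,y: -43.5 -0.4
[0.57070276 0.30129226 0.17201562] [-0.31533841 -0.1009214  -1.16601451]
scene crop origin 452 127
side crop origin 148 290Traceback (most recent call last):
  File "ax.py", line 14, in <module>
    import sys; ax(float(sys.argv[1]))
                ~~^^^^^^^^^^^^^^^^^^^^
  File "ax.py", line 10, in ax
    f=br&(b<-12)&(a>-25)&(a<22); c=np.polyfit(a[f],b[f],1); print("face",f.sum(),c,"lean",p0+np.degrees(np.arctan(c[0])))
                                   ~~~~~~~~~~^^^^^^^^^^^^^
    raise TypeError("expected non-empty vector for x")
TypeError: expected non-empty vector for x
```

View pics/up1.png

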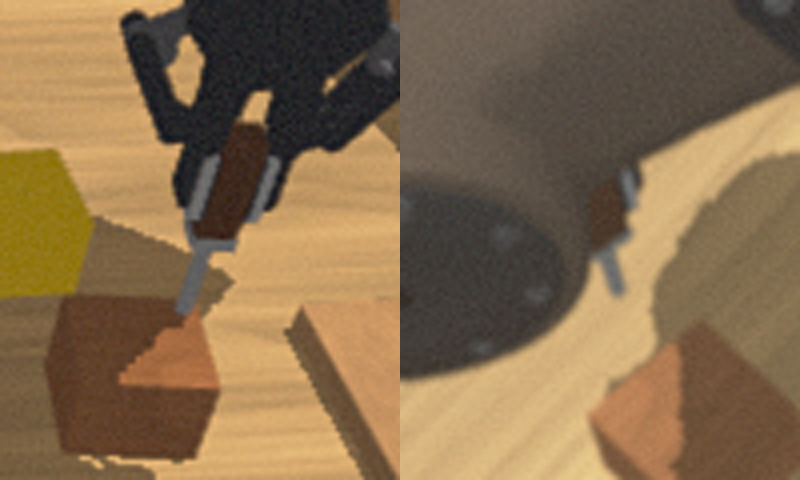

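The stylus is nearly upright now: the rod is at crop (195,280) and the block is below it. I measure what lean is left.

```bash
sed -i 's/b<-12/b<-6/' ax.py; python3 ax.py 0 | grep -v "scene -[0-7]"
```

```text
face 3356 [ 7.72666913e-03 -1.05660764e+01] lean 0.44269672123713066
wrist -82 5 b [-5.  -4.8 -4.5] y [-1.4  0.5  1.5] brown 0.0
wrist -78 33 b [-5.4 -4.6 -3.3] y [-3.9 -1.1  2.7] brown 0.0
wrist -74 39 b [-5.3 -4.6 -2.7] y [-3.8 -0.1  3.2] brown 0.0
wrist -70 38 b [-5.4 -4.6 -2.8] y [-3.9 -0.6  2.7] brown 0.0
wrist -66 46 b [-5.3 -4.7 -3.1] y [-3.7 -0.8  2.9] brown 0.0
wrist -62 49 b [-5.2 -4.5 -2.3] y [-4.1 -0.1  3.3] brown 0.0
wrist -58 51 b [-5.1 -4.3 -2.4] y [-3.8 -0.6  3.2] brown 0.0
wrist -54 42 b [-5.3 -4.7 -3.3] y [-3.  -0.3  2.4] brown 0.0
wrist -50 15 b [-5.4 -4.8 -4.3] y [-2.2 -0.6  1.5] brown 0.0
wrist -34 150 b [-11.6 -11.1 -10.7] y [-8.2 -0.1  8. ] brown 0.0
wrist -30 189 b [-11.6 -11.1 -10.5] y [-7.9 -0.1  8. ] brown 0.0
wrist -26 189 b [-11.3 -10.8 -10.3] y [-8.1  0.3  8.1] brown 0.72
wrist -22 190 b [-11.1 -10.7 -10.2] y [-7.9 -0.1  8. ] brown 1.0
wrist -18 213 b [-11.2 -10.7 -10.2] y [-8.1 -0.1  8. ] brown 1.0
wrist -14 221 b [-11.2 -10.7 -10.1] y [-7.9 -0.1  8.1] brown 1.0
wrist -10 248 b [-11.1 -10.6 -10.1] y [-8.1 -0.1  8.1] brown 0.99
wrist -6 256 b [-11.1 -10.
[... 217 characters left out ...]
2] brown 0.99
wrist 10 357 b [-11.1 -10.5  -9.9] y [-8.1  0.2  7.9] brown 0.99
wrist 14 407 b [-11.  -10.4  -9.8] y [-8.   0.1  8.1] brown 0.99
wrist 18 433 b [-11.  -10.4  -9.8] y [-8.   0.1  8.3] brown 0.99
wrist 22 531 b [-10.9 -10.3  -9.5] y [-8.1  0.1  8. ] brown 1.0
wrist 26 2920 b [-9.9 -2.4  6. ] y [-8.1  0.1  8. ] brown 1.0
wrist 50 5 b [-17.9 -17.3 -12.8] y [9. 9. 9.] brown 0.0
wrist 54 696 b [-12.7 -10.9 -10.1] y [-8.2  1.3  8.8] brown 0.14
wrist 58 1089 b [-13.2 -11.8 -11. ] y [-8.1  0.2  8.5] brown 0.0
scene -82 6 b [-0.2  1.   3. ] y [-3.2 -0.9  3.3] brown 0.0
scene 22 20 b [-7.5 -0.4  5.4] y [-6.   0.9  8. ] brown 1.0
scene 26 20 b [-6.6  0.6  6. ] y [-6.5  1.7  7.7] brown 1.0
```

Request:
arm_command(deltas=[[[0,-0.0423,0.0062,0,0],[0,-0.0423,0.0062,0,0],[0,-0.0423,0.0062,0,0],[0,-0.0423,0.0062,-0.025,0],[0,-0.0423,0.0062,-0.04,0],[0,-0.0423,0.0062,-0.04,0],[0,-0.0423,0.0062,-0.04,0]]])

```text
clock: 28.38
position: [0.5296, 0.308, 0.1334]
tool_rot: [0.242, 3.132, 0.0]
wrist_force: [-0.4, 0.7, -0.6]
width: 0.0189
gripper_force: 109.2
```

```bash
python3 rd.py; python3 blk.py
```

```text
TCP [0.5296 0.308  0.1334] toolY 81.16 tip jig [ 37.3 305.8] z 94.2 F jig [-0.26  0.75] -0.63 T [ 0.01  0.02 -0.01]
pos [0.5296 0.308  0.1334] block rect [0.5275 0.3075] [0.0702 0.0706] 82.14192199707031 0.0528
block centre rel P along u,y: -2.0 -0.9
```

Request:
arm_command(deltas=[[[0,-0.0013,-0.0007,0,0],[0,-0.0013,-0.0007,0,0],[0,-0.0013,-0.0007,-0.012,0],[0,-0.0013,-0.0007,-0.022,0],[0,-0.0013,-0.0007,-0.034,0],[0,-0.0013,-0.0007,-0.034,0]]])

```text
clock: 29.18
position: [0.527, 0.3065, 0.0973]
tool_rot: [-0.242, -3.13, 0.003]
wrist_force: [-0.2, -0.5, -1.0]
width: 0.0187
gripper_force: 109.2
```

Request:
arm_command(deltas=[[[0,0,0,-0.01,0],[0,0,0,-0.02,0],[0,0,0,-0.026,0],[0,0,0,-0.029,0],[0,0,0,-0.03,0],[0,0,0,-0.03,0]]])

```text
clock: 29.92
position: [0.5278, 0.3073, 0.0691]
tool_rot: [0.242, 3.132, 0.0]
wrist_force: [0.5, -0.0, -1.3]
width: 0.0185
gripper_force: 109.2
```

```bash
python3 rd.py
```

```text
TCP [0.5278 0.3073 0.0691] toolY 81.17 tip jig [ 35.4 305.4] z 29.9 F jig [ 0.44 -0.12] -1.26 T [ 0.03  0.01 -0.02]
```

Rod fully in the hole and no contact force. I lower the last millimetre and release.

Request:
arm_command(deltas=[[[0,0,0,-0.0008,0],[0,0,0,-0.0015,0],[0,0,0,-0.0015,0]]])

```text
clock: 30.3
position: [0.528, 0.3074, 0.0687]
tool_rot: [0.241, 3.131, 0.001]
wrist_force: [-2.7, -1.0, 7.9]
width: 0.0188
gripper_force: 110.6
```

Request:
arm_command(deltas=[[[0.4,0,0,0,0],[0.7,0,0,0,0],[1,0,0,0,0],[1,0,0,0,0],[1,0,0,0,0],[1,0,0,0.03,0],[1,0,0,0.08,0],[1,0,0,0.14,0],[1,0,0,0.14,0],[1,0,0,0.14,0]]], force=20)

```text
clock: 31.55
position: [0.5275, 0.3071, 0.2075]
tool_rot: [0.242, 3.132, 0.001]
wrist_force: [-1.0, -0.3, -0.6]
width: 0.0855
gripper_force: 0.0
```

```bash
python3 - <<'E'
from h import *
st=state(); s=snapshot("wrist"); C=cloud(s,st); z=C[...,2]
near=(np.hypot(C[...,0]-.528,C[...,1]-.308)<.06)&(s["depth"]>0)
for lo,hi,t in [(.047,.057,"block"),(.105,.125,"top")]:
    q=near&(z>lo)&(z<hi); print(t,q.sum(),cv2.minAreaRect(C[q][:,:2].astype(np.float32)),np.median(z[q]))
s=snapshot("scene"); cv2.imwrite("pics/end.png",s["image"]); print(st["clock"],st["position"])
E
```

```text
block 6173 ((0.5276187062263489, 0.3074900805950165), (0.06999203562736511, 0.0707409456372261), 82.14849853515625) 0.05280265801845602
top 991 ((0.5265740156173706, 0.30736204981803894), (0.01954284869134426, 0.019933542236685753), 81.06517028808594) 0.11456807934313454
31.55 [0.52745874 0.30712877 0.20747501]
```

View pics/end.png

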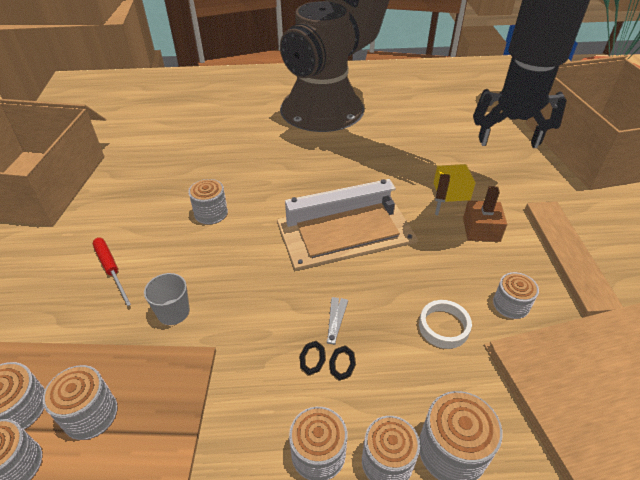

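The final picture shows the stylus upright and seated at (490,200), with its top at 114.6 mm as at the start. Everything else is where it was.

```bash
python3 -c "from bench import close_job; print(close_job())"
```

```text
the job is handed in; nothing more can be done
None
```

I drew the crease in one unbroken stroke of about 181 mm along the fence, from 8 mm off the end stop to the strip's other end, with the bed pressed roughly 2.4 to 4.7 mm by the force readings; the stylus is back upright and fully down in its block, and the job is handed in at about 32 s.

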